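# Hold the craft tweezers at the bead gap

### The job

At the craft table, get the bench tweezers ready for setting a bead. They are parked shut: turn the black lock knob clockwise until it clicks over past its detent and the tweezers spring open, let go of it, then squeeze them by their two round thumb pads until the gap between the tips matches the distance between the two dark lines marked beneath them (14 mm), without pinching the tips nearly shut. Leave the jar, bowl and brush where they are, hold the gap steady for a couple of seconds and finish while still squeezing: do not let go.

Things in the scene. Friction and masses are not known exactly. Their poses are not given: they have to be found in the camera images.
- jig: Tweezer jig fixed to the table: plywood base 270 x 90 x 12 mm. Origin under its centre, on the table; x from the tweezers' heel to their tips, y to the left jaw, z up. Jig x in mm: aluminium heel block -110 to -74 (top 58 mm above the table), knob axis -40, thumb pads +40, tips +110 over a white gauge block (+80 to +130, 70 wide, top 30 above the table).
- knob (a joint): Angle of the black lock knob, rad: 0 locked (start), 1.2 released, stops at both; it turns clockwise seen from above. A sprung over-centre detent resists it up to 0.6 (up to about 0.2 N m), then it snaps over to 1.2. While locked it holds the tweezers parked, tips 4 mm apart and pads 31 mm across; turning it lets them spread to their open rest (tips 34 mm, pads 50 mm).
- knob_grip (a point): Point on the knob's vertical axis at the height to grip, 79 mm above the table. The knob is an upright bar 40 mm long, 14 thick, top at 88 mm, on a hub and detent with tops at 57 mm (keep fingertips above). The point's axes match the jig's when the knob reads 0 and turn with it. The bar points 0.6 rad anticlockwise of the point's x: +0.6 from jig x when locked, -0.6 when released.
- jaw_l: Left (+y) steel jaw: a blade on edge, 4 mm thick, 14 high, reaching 190 mm from its pivot in the heel block (origin at the pivot, 40 mm above the table, jig x -80 mm) to its tip; x along the jig when open at rest, 0.08 rad inward when parked. Each jaw is sprung outward on its own: once released, its pad takes about 1.3 N to start moving and 3.5 N at the marked gap.
- jaw_r: Right (-y) steel jaw, the mirror image of the left one.
- pad_l (a point): Outermost point of the left thumb pad, an upright round boss 12 mm in diameter, 28 to 56 mm above the table, 120 mm from the pivot; this point is 40 mm up. Released and untouched, the pads measure 50 mm over their outer faces. Each mm that they come together brings the tips together by 1.58 mm: 37.4 mm over the pads gives a 14 mm tip gap.
- pad_r (a point): Outermost point of the right thumb pad, mirror image of pad_l.
- pads_mid (a point): Point midway between the two thumb pads, 40 mm above the table, fixed to the jig; axes as the jig. The plywood base under it has its top 12 mm above the table.
- tip_l (a point): Inner face of the left jaw's tip, 190 mm from the pivot, 40 mm above the table. The tips are 4 mm apart when parked, 34 mm when released and untouched.
- tip_r (a point): Inner face of the right jaw's tip, mirror image of tip_l.
- gauge (a point): Point on the white gauge block midway between its two dark lines, under the tips; the lines run along the jig's x and their centres are 14 mm apart.
- paint_jar: Bystander: lidded paint jar, 56 mm diameter, 75 mm tall, beside the jig. Origin under its centre.
- bead_bowl: Bystander: plastic bowl, 110 mm across, 45 mm tall, beside the jig. Origin under its centre.
- brush: Bystander: paint brush lying on the table beside the jig. Origin under its centre, x along its length.

How it is judged:
By the outcome, as a careful person would: the job done as asked, in the order asked, and still so for the second after the job is handed in, while the arm keeps its last pose, push and grip.
It also fails if it takes over 45 s, if anything falls off the work surface, if the arm or the gripper's body presses on something with over 40 N, if the wrist force passes 120 N, or if a joint passes its speed limit or range.

### The arm

A 7-joint arm with a two-finger parallel gripper is mounted at the origin on the work surface. World frame = base frame: x ahead of the robot, y to its left, z up, the work surface at z = 0. Lengths are in m, angles in rad, forces in N, time in s.
With the tool pointing down it reaches from about 0.4 to 0.875 m from the base axis. Payload 19.3 kg.
Tool frame: the origin (TCP) lies at the very end of the fingers, on their centre line; the grasp point (between the pads) lies bot.grasp_offset behind it (bot.grasp_offset is the distance from the TCP to the grasp point, in m); z points along the fingers, y is the direction in which the jaws open and shut (so a half turn about z gives the same grasp; the last joint's range is limited). The gripper opens to 85 mm and grips with 20 to 120 N. Pads are 22 mm wide; open, the fingers measure 114 mm over their backs; the gripper's body (76 mm by 85 mm) begins 54 mm behind the grasp point. The pads swing forward as they close: fully open they stand 13 mm farther back than shut.
Start: joints at [-1.275, 0.521, -0.036, 1.599, 0.021, 1.021, -0.113], TCP at [0.224, 0.584, 0.231] pointing down, gripper open.
Joint ranges: [-2.91, 2.91], [-0.3, 2.13], [-1.5, 1.42], [0.17, 2.43], [-1.26, 4.41], [0.16, 1.93], [-2.52, 2.52]. Speed limits (rad/s): [1.89, 1.89, 2.39, 2.39, 3.01, 3.01, 3.01].

### API

Orientations are given as [roll, pitch, yaw] about the fixed x, y, z axes, in that order (R = Rz(yaw) Ry(pitch) Rx(roll)).
In Python, from workcell import bot gives the robot as it stands. The module is installed in compiled form; this text tells all that it offers.
- The arm moves only by the shell command python3 -m handwheel 'ROWS' [OPENING] [FORCE]. ROWS is JSON, a list of rows, each a list of 6 numbers: the shift along the tool's x, y, z as a fraction of full scale, then the turn, a rotation vector about the tool's x, y, z as a fraction of full scale. In form: [[x, y, z, rx, ry, rz], ...]. A call has 1 to 8 rows; each row shifts and turns the commanded pose from where the row before left it, along the tool's axes as they then stand; what a row does not reach is not made up. Full scale, the value 1, is 0.025 m for a shift and 360 degrees for a turn. A row lasts 1/8 s, in which the tool goes at most 62.5 mm and 10.7 degrees, less where a joint would pass 70% of its speed; a pose out of reach is approached as far as the arm can. A call with a number of a shift or a turn outside -1 to 1 is refused whole. A call with a gripper value outside its range is refused whole. OPENING is the closure, from -1 (fully open) to 1 (shut), set as the call begins (- or left out, the last holds). The fingers move at their own pace and stop on an object; FORCE is the grip in N (left out, the last holds). Time passes only in rows, so rows that do not move let the fingers close. It gives the time, the measured TCP pose, the force and the opening at its end, in the units of the state.
- bot.observe(): the state, without advancing time (a new reading comes with each control period).
- bot.grab_frame(name): name is "scene" or "top" or "wrist"; returns a dict with "pixels" (400x640x3 uint8, blue, green, red), "vertical_fov" (degrees; the focal length in pixels is half the picture's height over the tangent of half this angle, whatever the lens; pixels are square), "cx", "cy" (the principal point, pixels), "R" (3x3) and "t" (3): a world point X has camera coordinates R X + t. Camera axes: x right, y down, z forward; pixel columns grow to the right and rows downward; lengths in m; the calibration is good to about 2 mm. A picture is of the moment at which its call begins. There is no depth.
- bot.job_done(): hands the job in, once; it reports no verdict.
Trained networks look in a picture, given as the dict that the camera call returned (one of the last four; its "shot" number tells which), for a name from the list of things; names that differ only in an ending like _2 or _b are one class to them, and where a whole thing is asked for, a point or a joint stands for the part that bears it (a point fixed in the world has none). Each returns a list of dicts, best first, with "score" (0 to 1); they miss things now and then, are a little off and sometimes report something else, mostly with a low value. They report only what shows in the picture. A call takes as long as a camera call.
- bot.trace(picture, thing): "region" (400x640 bool, what is visible of it) and "point" ([column, row] in pixels, amid what is visible of it).
The state is a dict: "clock": time; "qpos": joint angles; "qd": joint speeds; "joint_efforts": joint torques, N m; "position": TCP position; "tool_rot": TCP orientation; "force": force on the tool from outside, world axes, zero at the start; "moment": the same for the moment, N m; "grip_width": finger opening in m.
Only numpy, scipy, OpenCV 4.12 (cv2) and the standard library are available. Lean on these libraries where they do the work, as an engineer would, in place of code of your own. Each camera call takes 0.05 s, during which the arm holds its last target.

## Working session

There is one attempt and no reset: what is moved stays moved. The work goes in short steps, Python scripts to look and compute and a shell command to move; the robot and the scene stay as the last step left them, time stands still between calls to the robot, and variables do not carry over. Pictures are saved under pics/ and viewed, and the job is handed in when it is done.

```bash
mkdir -p pics; cat > h.py <<'E'
import numpy as np, cv2
from workcell import bot
def K(p):
    f=p["pixels"].shape[0]/2/np.tan(np.radians(p["vertical_fov"])/2); return f
def ray(p,uv,z):
    f=K(p); R=np.array(p["R"]);t=np.array(p["t"])
    d=R.T@np.array([(uv[0]-p["cx"])/f,(uv[1]-p["cy"])/f,1]); c=-R.T@t
    return c+d*(z-c[2])/d[2]
def proj(p,X):
    f=K(p); x=np.array(p["R"])@np.array(X)+np.array(p["t"]); return f*x[0]/x[2]+p["cx"],f*x[1]/x[2]+p["cy"]
E
python3 - <<'E'
from h import *
s=bot.observe(); print({k:np.round(v,4) for k,v in s.items()}, bot.grasp_offset)
for n in("scene","top","wrist"):
    p=bot.grab_frame(n); cv2.imwrite(f"pics/{n}0.png",p["pixels"])
    print(n,p["vertical_fov"],np.round(-np.array(p["R"]).T@p["t"],3))
    for t in("jig","knob","jaw_l","jaw_r","pad_l","paint_jar","bead_bowl","brush"):
        print(t,[(round(float(d["score"]),2),np.round(d["point"],1).tolist(),int(d["region"].sum())) for d in bot.trace(p,t)[:2]])
E
```

```text
{'clock': np.float64(0.0), 'qpos': array([-1.2752,  0.5221, -0.0363,  1.6   ,  0.0212,  1.0211, -0.1128]), 'qd': array([ 0.0013,  0.0003,  0.0004, -0.0006,  0.    , -0.0013,  0.0006]), 'joint_efforts': array([ 1.10000e-03, -9.27122e+01,  1.98080e+00, -3.69943e+01,
        1.79000e-02,  8.30000e-03, -1.00000e-04]), 'position': array([0.2235, 0.5833, 0.2307]), 'tool_rot': array([-3.1404e+00,  1.0000e-04,  2.7758e+00]), 'force': array([ 0.2531, -0.2949, -0.4685]), 'moment': array([-0.0071,  0.0119, -0.062 ]), 'grip_width': np.float64(0.0852)} 0.0187
scene 51.78465511982776 [1.095 0.656 0.764]
jig [(0.64, [317.0, 196.3], 2698)]
knob [(0.59, [333.3, 176.2], 156)]
jaw_l [(0.66, [316.8, 192.7], 316), (0.66, [309.5, 184.0], 131)]
jaw_r [(0.66, [316.8, 192.7], 316), (0.66, [309.5, 184.0], 131)]
pad_l [(0.88, [308.3, 191.2], 304), (0.7, [313.4, 186.3], 145)]
paint_jar [(0.8, [353.7, 227.2], 733)]
bead_bowl [(0.85, [313.1, 155.7], 729)]
brush [(0.83, [329.7, 277.6], 1100)]
top 57.28301328056263 [0.369 0.069 0.973]
jig [(0.89, [342.9, 229.9], 3278)]
knob []
jaw_l [(0.65, [343.0, 211.3], 131), (0.54, [351.1, 214.5], 97)]
jaw_r [(0.65, [343.0, 211.3], 131), (0.54, [351.1, 214.5], 97)]
pad_l [(0.53, [345.3, 211.1], 21)]
paint_jar [(0.7, [280.7, 212.2], 446)]
bead_bowl [(0.82, [401.3, 269.0], 1527), (0.71, [343.4, 210.9], 35)]
brush [(0.95, [261.8, 172.7], 820), (0.71, [342.8, 212.3], 9)]
wrist 66.58781613843206 [0.155 0.61  0.374]
jig []
knob []
jaw_l []
jaw_r []
pad_l []
paint_jar []
bead_bowl []
brush []
```

```bash
python3 - <<'E'
import cv2
a=cv2.imread("pics/top0.png"); cv2.imwrite("pics/top0c.png",cv2.resize(a[150:320,230:450],None,fx=3.5,fy=3.5,interpolation=cv2.INTER_CUBIC))
a=cv2.imread("pics/scene0.png"); cv2.imwrite("pics/scene0c.png",cv2.resize(a[120:300,220:440],None,fx=3.3,fy=3.3,interpolation=cv2.INTER_CUBIC))
E
```

```text
(no output)
```

View pics/top0.png

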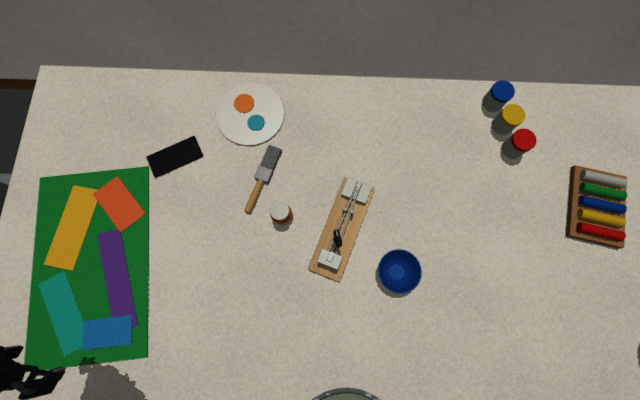

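View pics/top0c.png

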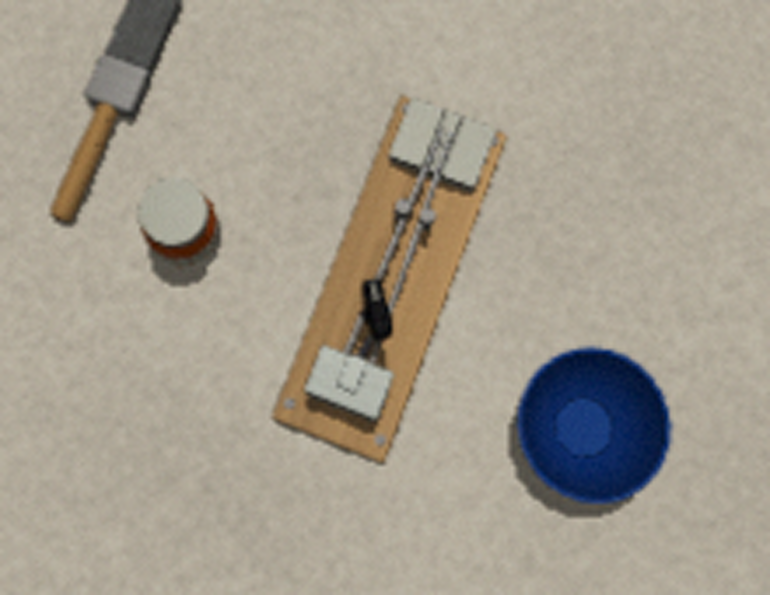

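View pics/scene0c.png

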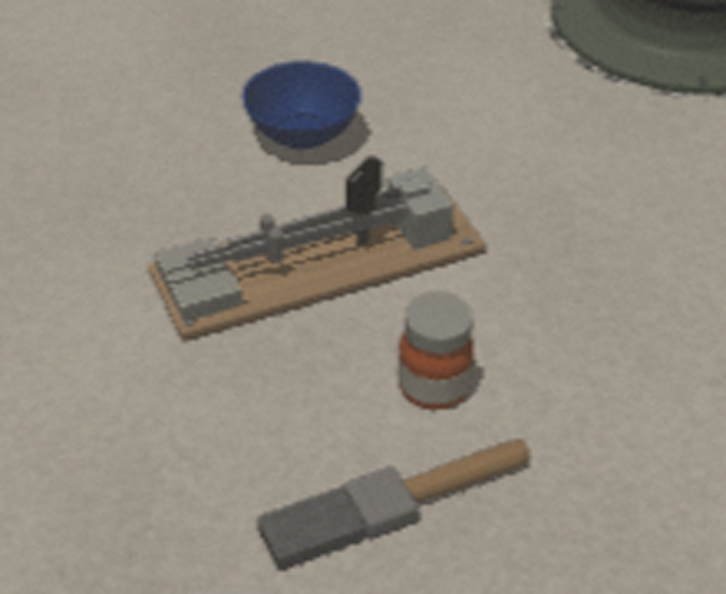

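The top view shows the jig at about (342,229), heel toward the robot and tips away. The knob is at about (338,238), the jar at (281,212) on its left and the bowl at (400,270) on its right.

```bash
python3 - <<'E'
from h import *
p=bot.grab_frame("top")
c=np.array([(403,96),(505,133),(383,462),(275,418)])/3.5+[230,150]
W=np.array([ray(p,u,.012) for u in c]); print(W.round(4))
for i in range(4): print(np.linalg.norm(W[i]-W[(i+1)%4]).round(4))
h=(W[2]+W[3])/2; t=(W[0]+W[1])/2; m=(h+t)/2; y=np.arctan2(*(t-h)[1::-1]); print("center",m,"yaw",y)
r=cv2.minAreaRect(np.argwhere(bot.trace(p,"jig")[0]["region"])[:,::-1].astype(np.float32)); B=cv2.boxPoints(r)
print(np.array([ray(p,u,.012) for u in B]).round(4))
def J(x,yy,z): return m[:2]+np.array([np.cos(y)*x-np.sin(y)*yy,np.sin(y)*x+np.cos(y)*yy])
print("knob",J(-.04,0,0),"pads",J(.04,0,0))
for n,uv,z in(("knobtop from img",[(375/3.5)+230,(310/3.5)+150],.08),("jar",[175/3.5+230,212/3.5+150],.075),("bowl",[595/3.5+230,425/3.5+150],.045),("padl",[403/3.5+230,207/3.5+150],.056),("padr",[428/3.5+230,215/3.5+150],.056)):
    X=ray(p,uv,z); d=X[:2]-m[:2]; print(n,X.round(4),"jig",(np.cos(y)*d[0]+np.sin(y)*d[1]).round(4),(-np.sin(y)*d[0]+np.cos(y)*d[1]).round(4))
E
```

```text
[[ 0.6753  0.0201  0.012 ]
 [ 0.6481 -0.0601  0.012 ]
 [ 0.3946  0.0282  0.012 ]
 [ 0.4232  0.1086  0.012 ]]
0.0847
0.2684
0.0853
0.2672
center [0.53531945 0.0241964  0.012     ] yaw -0.33646873782007664
[[ 0.4218  0.1136  0.012 ]
 [ 0.679   0.0258  0.012 ]
 [ 0.6468 -0.062   0.012 ]
 [ 0.3938  0.0306  0.012 ]]
knob [0.49756239 0.03740264] pads [0.57307651 0.01099016]
knobtop from img [0.4961 0.0395 0.08  ] jig -0.042 0.0015
jar [0.5619 0.1846 0.075 ] jig -0.0279 0.1602
bowl [ 0.425  -0.1203  0.045 ] jig -0.0564 -0.1728
padl [0.5761 0.0203 0.056 ] jig 0.0397 0.0098
padr [0.5708 0.0019 0.056 ] jig 0.0408 -0.0093
```

```bash
python3 -m handwheel '[[-0.5,-0.45,0,0,0,0],[-1,-0.91,0,0,0,0],[-1,-0.91,0,0,0,0],[-1,-0.91,0,0,0,0],[-1,-0.91,0,0,0,0],[-1,-0.91,0,0,0,0],[-1,-0.91,0,0,0,0],[-1,-0.91,0,0,0,0]]' -1 20
```

```text
clock: 2.45
position: [0.3383, 0.3553, 0.2314]
tool_rot: [3.141, 0.0, 2.775]
force: [-0.0, 0.1, -0.6]
grip_width: 0.0854
```

```bash
python3 -m handwheel '[[-1,-0.92,0,0,0,0],[-1,-0.92,0,0,0,0],[-1,-0.92,0,0,0,0],[-1,-0.92,0,0,0,0],[-1,-0.92,0,0,0,0],[-1,-0.92,0,0,0,0],[-1,-0.92,0,0,0,0],[-1,-0.92,0,0,0,0]]'
python3 - <<'E'
from h import *
p=bot.grab_frame("wrist"); cv2.imwrite("pics/w1.png",p["pixels"]); print(bot.observe()["position"],bot.observe()["qpos"].round(3))
for n,X in dict(knob=[.4976,.0374,.088],pm=[.5731,.011,.056],bl=[.4232,.1086,.012],br=[.3946,.0282,.012]).items(): print(n,np.round(proj(p,X),0))
E
```

```text
clock: 3.45
position: [0.4586, 0.112, 0.2315]
tool_rot: [3.141, 0.0, 2.775]
force: [-0.5, 0.4, 0.5]
grip_width: 0.0856
[0.46013195 0.10807725 0.23153432] [-0.472  0.281  0.14   1.994 -0.049  0.869  0.895]
knob [270. 244.]
pm [279. 293.]
bl [310. 142.]
br [238. 144.]
```

View pics/w1.png

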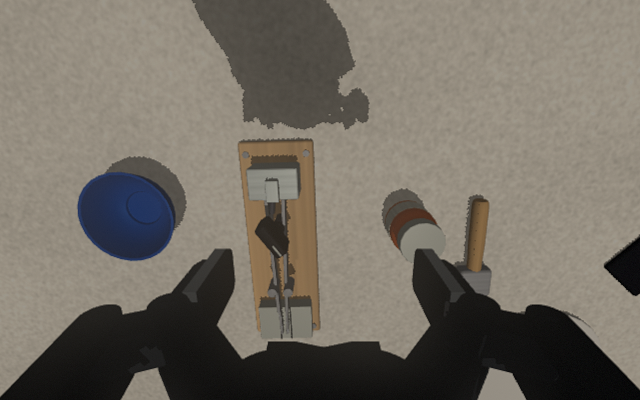

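```bash
python3 - <<'E'
import cv2
a=cv2.imread("pics/w1.png"); cv2.imwrite("pics/w1c.png",cv2.resize(a[130:345,210:350],None,fx=4,fy=2.7*4/2.7*0+2.75,interpolation=cv2.INTER_CUBIC))
E
```

```text
(no output)
```

View pics/w1c.png

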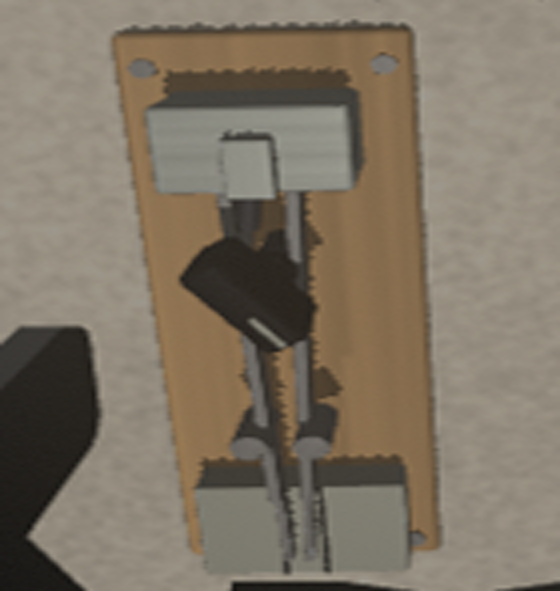

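```bash
python3 - <<'E'
from h import *
from scipy.optimize import least_squares
w=bot.grab_frame("wrist"); t=bot.grab_frame("top")
cv2.imwrite("pics/w2.png",w["pixels"])
L=[.135,.045,.012]
def P(v,x,y,z): c,s=np.cos(v[2]),np.sin(v[2]); return [v[0]+c*x-s*y,v[1]+s*x+c*y,z]
W=lambda a,b:(a/4+210,b/2.75+130); T=lambda a,b:(a/3.5+230,b/3.5+150)
obs=[(w,-.135,-.045,.012,W(113,32)),(w,-.135,.045,.012,W(411,28)),(w,.135,.045,.012,W(440,548)),(w,.135,-.045,.012,W(190,550)),
(w,.04,-.0095,.056,W(250,446)),(w,.04,.0095,.056,W(313,446))]
obs2=[(t,.135,.045,.012,T(403,96)),(t,.135,-.045,.012,T(505,133)),(t,-.135,-.045,.012,T(383,462)),(t,-.135,.045,.012,T(275,418)),(t,.04,.0095,.056,T(403,207)),(t,.04,-.0095,.056,T(428,215))]
for o in(obs,obs2,obs+obs2):
    f=lambda v:np.concatenate([np.subtract(proj(p,P(v,x,y,z)),u)*(1 if p is w else 2) for p,x,y,z,u in o])
    r=least_squares(f,[.535,.024,-.336]); v=r.x
    print(v.round(4),r.fun.round(1),"knob",np.round(P(v,-.04,0,.079),4),"pads",np.round(P(v,.04,0,.04),4))
print(bot.observe()["position"],bot.observe()["tool_rot"])
E
```

```text
[ 0.5352  0.0217 -0.3455] [-0.9 -0.2  1.  -0.6  0.2  1.2 -0.1  1.7 -0.2 -0.5 -0.1 -0.8] knob [0.4975 0.0352 0.079 ] pads [0.5728 0.0081 0.04  ]
[ 0.5355  0.0242 -0.336 ] [-1.5 -1.8  1.9  0.1  1.5  1.2 -2.1  0.1  0.3 -0.3 -0.1  0.4] knob [0.4978 0.0374 0.079 ] pads [0.5733 0.0111 0.04  ]
[ 0.5353  0.0229 -0.3404] [-0.4 -0.2  1.5 -1.1  1.5  0.9  1.3  1.7  1.  -0.7  1.1 -1.1 -0.1 -1.6
  3.3  0.5  2.   1.4 -1.4  0.   1.4 -0.1  1.   0.7] knob [0.4976 0.0363 0.079 ] pads [0.573  0.0096 0.04  ]
[0.45866874 0.11181959 0.23135114] [-3.14133116e+00  2.55161091e-04  2.77227343e+00]
```

```bash
python3 -m handwheel '[[-0.85,-0.757,0,0,0,0],[-0.85,-0.757,0,0,0,0],[-0.85,-0.757,0,0,0,0],[0,0,0.8,0,0,-0.02],[0,0,0.8,0,0,-0.02],[0,0,0.8,0,0,-0.02],[0,0,0.8,0,0,-0.02],[0,0,0.8,0,0,-0.02]]'
python3 -m handwheel '[[0,0,0,0,0,0],[0,0,0,0,0,0]]'
python3 - <<'E'
from h import *
p=bot.grab_frame("wrist"); cv2.imwrite("pics/w3.png",p["pixels"]); s=bot.observe();print(s["position"],s["tool_rot"],s["qpos"].round(3))
for n,X in dict(knob=[.4976,.0363,.088],tcp=s["position"]).items(): print(n,np.round(proj(p,X),0))
E
```

```text
clock: 4.6
position: [0.4973, 0.0386, 0.1308]
tool_rot: [3.141, 0.0, -2.874]
force: [-0.3, -0.6, 0.9]
grip_width: 0.0854
clock: 4.85
position: [0.4979, 0.0383, 0.132]
tool_rot: [-3.142, 0.001, -2.882]
force: [-0.2, 0.4, -0.4]
grip_width: 0.0855
[0.49809272 0.03834019 0.13216027] [-3.14148326e+00  1.05133548e-03 -2.88141319e+00] [-0.2    0.468  0.006  2.017 -0.004  0.656  1.639]
knob [321. 221.]
tcp [323. 254.]
```

View pics/w3.png

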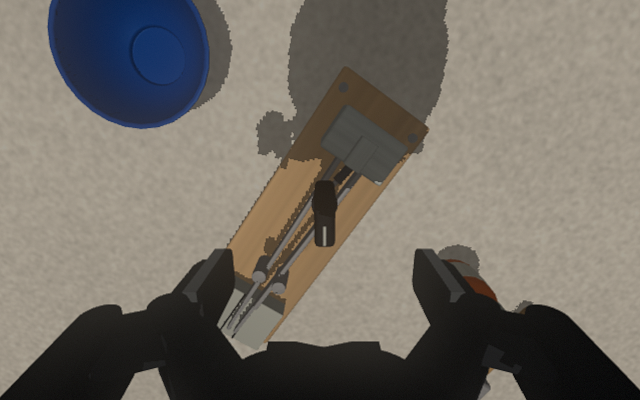

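```bash
python3 - <<'E'
import cv2,numpy as np
a=cv2.imread("pics/w3.png")[160:310,230:390]; b=np.clip(a.astype(float)*2.2,0,255).astype('uint8');cv2.imwrite("pics/w3c.png",cv2.resize(b,None,fx=4,fy=4,interpolation=cv2.INTER_CUBIC))
from h import *
p=bot.grab_frame("wrist"); print(np.array(p["R"]).round(3), (-np.array(p["R"]).T@p["t"]).round(4))
E
```

```text
[[-0.257  0.966 -0.001]
 [ 0.926  0.246  0.287]
 [ 0.278  0.073 -0.958]] [0.427  0.0194 0.2746]
```

View pics/w3c.png

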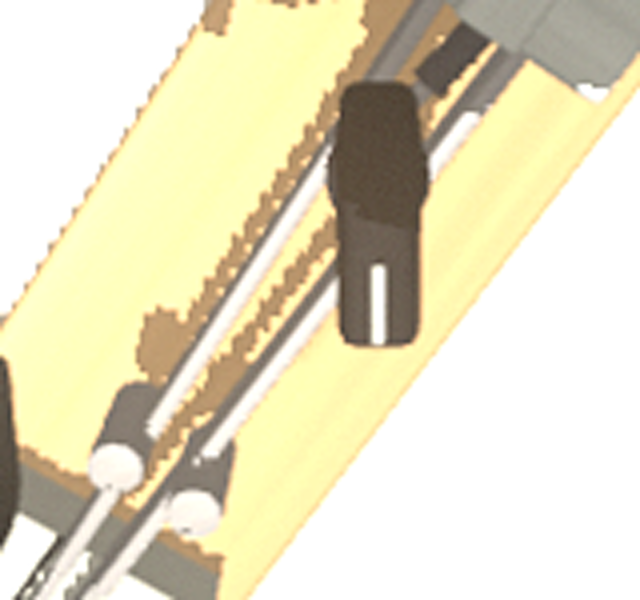

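```bash
python3 - <<'E'
from h import *
p=bot.grab_frame("wrist")
k=np.array([.4976,.0363]);u=np.array([np.cos(.26),np.sin(.26)])
print(proj(p,[*(k+.02*u),.088]),proj(p,[*(k-.02*u),.088]),proj(p,[*(k-.02*u),.057]))
X=ray(p,(324.5,246.3),.088); print(X, X[:2]-.02*u)
for uv in((115,467),(195,510)): print(ray(p,(uv[0]/4+230,uv[1]/4+160),.056))
s=bot.observe();print(s["position"],s["tool_rot"])
E
```

```text
(np.float64(320.71325418333663), np.float64(248.72638863864378)) (np.float64(320.6015626840129), np.float64(191.61525262895506)) (np.float64(320.9734750715169), np.float64(180.15982418471125))
[0.51453461 0.0434436  0.088     ] [0.49520681 0.03830199]
[0.56961577 0.00292773 0.056     ]
[0.57521461 0.02083024 0.056     ]
[0.49814609 0.03833583 0.13207067] [-3.14142673e+00  1.17145721e-03 -2.88041861e+00]
```

```bash
python3 -m handwheel '[[0.1,0,0.76,0,0,0],[0,0,1,0,0,0],[0,0,0.6,0,0,0],[0,0,0.4,0,0,0],[0,0,0,0,0,0]]' -1 20 && python3 -m handwheel '[[0,0,0,0,0,0],[0,0,0,0,0,0],[0,0,0,0,0,0],[0,0,0,0,0,0]]' 1 40;  python3 -m handwheel '[[0,0,0,0,0,0],[0,0,0,0,0,0]]'
python3 - <<'E'
from h import *
p=bot.grab_frame("wrist"); cv2.imwrite("pics/w4.png",p["pixels"]); s=bot.observe();print(s["position"],s["force"],s["moment"])
E
```

```text
clock: 5.62
position: [0.4953, 0.0375, 0.0621]
tool_rot: [-3.142, -0.001, -2.879]
force: [-0.2, -0.4, 0.1]
grip_width: 0.0853
clock: 6.12
position: [0.4955, 0.0379, 0.0625]
tool_rot: [3.141, 0.0, -2.879]
force: [-8.8, 19.6, 26.0]
grip_width: 0.0136
clock: 6.38
position: [0.4954, 0.0381, 0.0626]
tool_rot: [3.141, 0.0, -2.879]
force: [-3.9, 3.6, 8.5]
grip_width: 0.0135
[0.49538726 0.03804472 0.06262975] [-1.8855267   4.02310881  9.14129309] [ 0.72837409  0.6547486  -0.12989381]
```

View pics/w4.png

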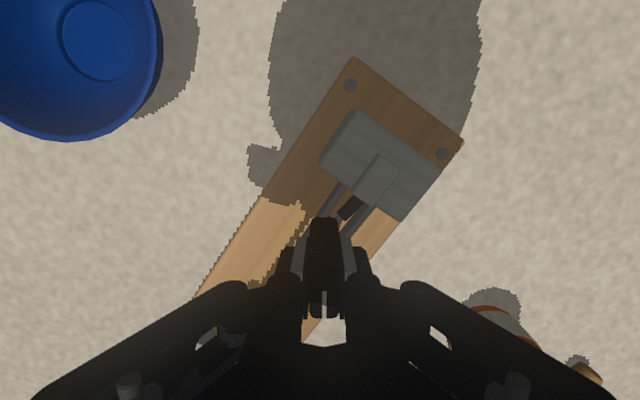

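The bar is held between the fingers, with the width reading 13.5 mm. Next I turn it clockwise.

```bash
python3 -m handwheel '[[0,0,0,0,0,0.02],[0,0,0,0,0,0.02],[0,0,0,0,0,0.02],[0,0,0,0,0,0.02],[0,0,0,0,0,0.02]]'; python3 -m handwheel '[[0,0,0,0,0,0.02],[0,0,0,0,0,0.02],[0,0,0,0,0,0.02],[0,0,0,0,0,0.02],[0,0,0,0,0,0.01]]';python3 -m handwheel '[[0,0,0,0,0,0],[0,0,0,0,0,0]]'
python3 - <<'E'
from h import *
p=bot.grab_frame("wrist"); cv2.imwrite("pics/w5.png",p["pixels"]); s=bot.observe();print(s["position"],s["tool_rot"],s["force"],s["moment"])
E
```

```text
clock: 7.05
position: [0.4954, 0.0389, 0.0626]
tool_rot: [3.14, -0.0, 2.773]
force: [-3.9, 9.4, 7.2]
grip_width: 0.0134
clock: 7.68
position: [0.4959, 0.0396, 0.0627]
tool_rot: [3.14, -0.001, 2.209]
force: [0.4, 12.8, 6.3]
grip_width: 0.0134
clock: 7.92
position: [0.4958, 0.0396, 0.0627]
tool_rot: [3.14, -0.001, 2.212]
force: [-0.2, 13.6, 6.6]
grip_width: 0.0136
[0.49582644 0.03964411 0.06265479] [ 3.13972027e+00 -1.47757125e-03  2.21204425e+00] [ 0.08303676 12.00516801  6.97814856] [ 2.82375045  0.13028021 -0.10577365]
```

View pics/w5.png

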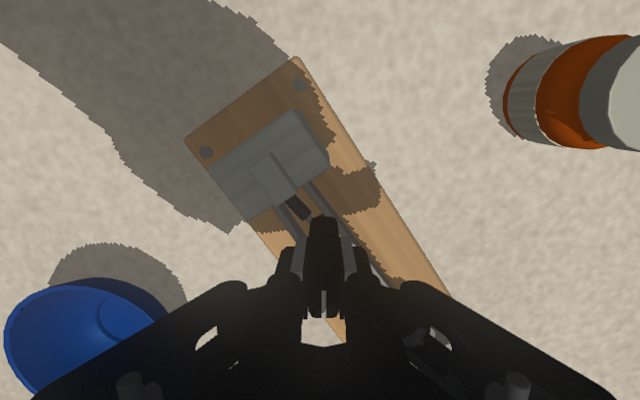

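```bash
python3 -m handwheel '[[0,0,0,0,0,0],[0,0,0,0,0,0],[0,0,0,0,0,0],[0,0,-0.5,0,0,0],[0,0,-1,0,0,0],[0,0,-1,0,0,0],[0,0,-1,0,0,0]]' -1 20
python3 - <<'E'
from h import *
p=bot.grab_frame("wrist"); cv2.imwrite("pics/w6.png",p["pixels"]); s=bot.observe();print(s["position"],s["tool_rot"],s["force"],s["moment"])
E
```

```text
clock: 8.85
position: [0.4954, 0.0373, 0.1514]
tool_rot: [3.141, 0.0, 2.21]
force: [-0.8, 0.6, 0.2]
grip_width: 0.0853
[0.49658479 0.03729049 0.15397164] [3.13823643e+00 1.37768656e-03 2.20949313e+00] [ 3.41401958 -0.34682323  4.24842686] [ 0.03375409 -0.17990725  0.06621431]
```

View pics/w6.png

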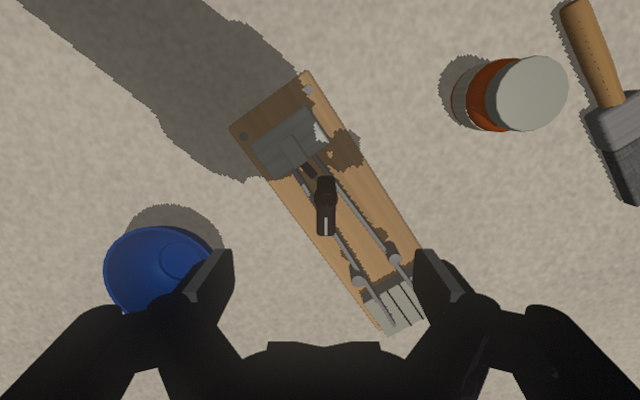

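```bash
python3 -m handwheel '[[-0.9,0.617,0,0,0,0],[-0.9,0.617,0,0,0,0],[-0.9,0.617,0,0,0,0],[0,0,0,0,0,-0.019],[0,0,0,0,0,-0.019],[0,0,0,0,0,-0.019],[0,0,0,0,0,-0.019],[0,0,0,0,0,-0.019]]'
python3 -m handwheel '[[0,0,0,0,0,0],[0,0,0,0,0,0]]'
python3 - <<'E'
from h import *
import pickle
p=bot.grab_frame("wrist"); cv2.imwrite("pics/w7.png",p["pixels"]); s=bot.observe();print(s["position"],s["tool_rot"])
pickle.dump(p,open("w7.pkl","wb"))
print(proj(p,[.573,.0105,.056]))
b=np.clip(p["pixels"][130:290,230:420]*1.8,0,255).astype('uint8');cv2.imwrite("pics/w7c.png",cv2.resize(b,None,fx=4,fy=3.7,interpolation=cv2.INTER_CUBIC))
E
```

```text
clock: 9.9
position: [0.5728, 0.0107, 0.1505]
tool_rot: [-3.141, 0.0, 2.811]
force: [-0.9, -1.0, -0.3]
grip_width: 0.0853
clock: 10.15
position: [0.5728, 0.0108, 0.1501]
tool_rot: [-3.142, 0.0, 2.804]
force: [-0.1, 0.2, -0.8]
grip_width: 0.0852
[0.57284418 0.01089422 0.1500246 ] [-3.14151870e+00  1.76896076e-04  2.80472175e+00]
(np.float64(323.4449323767356), np.float64(200.0061769972227))
```

View pics/w7.png

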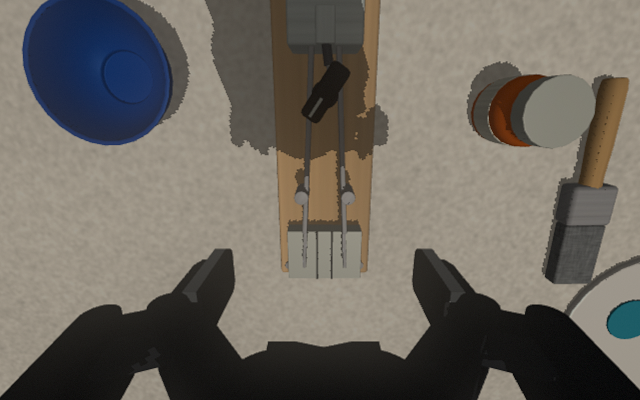

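View pics/w7c.png

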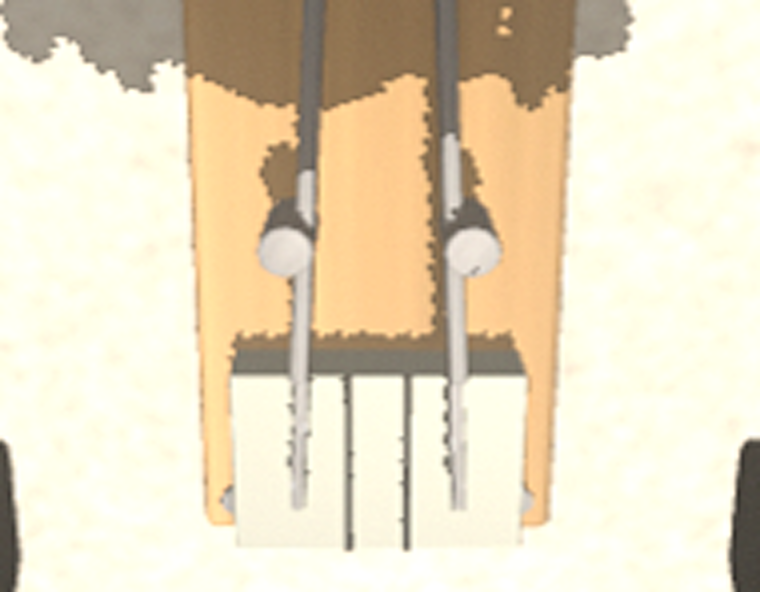

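```bash
python3 - <<'E'
from h import *
import pickle
p=pickle.load(open("w7.pkl","rb"))
a=ray(p,(301.75,198.1),.056);b=ray(p,(348.25,198.1),.056);m=(a+b)/2
print(a,b,np.linalg.norm(a-b),m)
L=[ray(p,(u/4+230,460/3.7+130),.03) for u in(347.5,407.5)]; print("lines",L,np.linalg.norm(L[0]-L[1]))
d=m[:2]-[.5728,.0109]; c,s=np.cos(2.805),np.sin(2.805); print("tool xy units",np.array([c*d[0]+s*d[1],s*d[0]-c*d[1]])/.025)
tip=[ray(p,(u/4+230,505/3.7+130),.047) for u in(298,458)]; print(tip, np.linalg.norm(tip[0]-tip[1]))
E
```

```text
[ 0.56563661 -0.00559094  0.056     ] [0.57813911 0.03004564 0.056     ] 0.03776609882932668 [0.57188786 0.01222735 0.056     ]
lines [array([ 0.62978423, -0.01605314,  0.03      ]), array([ 0.63452084, -0.00254547,  0.03      ])] 0.014314068162913609
tool xy units [0.05197383 0.03806443]
[array([ 0.62936394, -0.02741611,  0.047     ]), array([0.64132785, 0.00670598, 0.047     ])] 0.03615870576030219
```

```bash
python3 -m handwheel '[[0.05,0.04,0.5,0,0,0],[0,0,1,0,0,0],[0,0,1,0,0,0],[0,0,1,0,0,0],[0,0,1,0,0,0],[0,0,0.4,0,0,0],[0,0,0.2,0,0,0],[0,0,0,0,0,0]]' -1 20
python3 -m handwheel '[[0,0,0,0,0,0],[0,0,0,0,0,0],[0,0,0,0,0,0]]' -0.25 20
python3 - <<'E'
from h import *
p=bot.grab_frame("wrist"); cv2.imwrite("pics/w8.png",p["pixels"]); s=bot.observe();print(s["position"],s["tool_rot"],s["force"],s["grip_width"])
E
```

```text
clock: 11.2
position: [0.5722, 0.0123, 0.0225]
tool_rot: [3.142, 0.0, 2.807]
force: [-0.3, 0.5, 0.2]
grip_width: 0.0853
clock: 11.58
position: [0.5721, 0.0124, 0.0226]
tool_rot: [3.141, 0.0, 2.807]
force: [1.3, -0.1, 0.5]
grip_width: 0.0533
[0.57209049 0.01232339 0.02252847] [3.14144702e+00 2.88596624e-04 2.80717411e+00] [-0.49876082  0.47481795  0.21374606] 0.053488840186092096
```

View pics/w8.png

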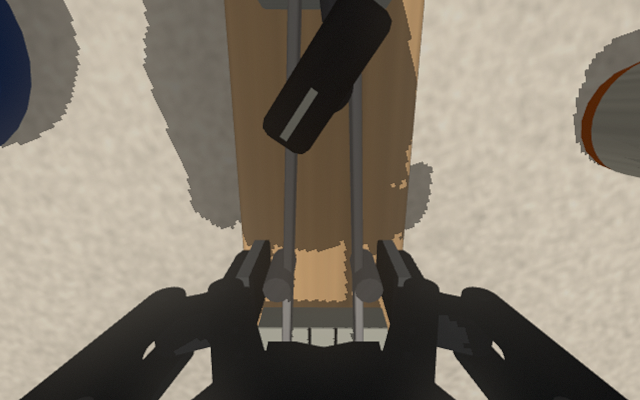

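```bash
python3 -m handwheel '[[0,0,0,0,0,0],[0,0,0,0,0,0],[0,0,0,0,0,0],[0,0,0,0,0,0]]' 0.04 20;python3 -m handwheel '[[0,0,0,0,0,0],[0,0,0,0,0,0],[0,0,0,0,0,0]]' 0.1 20
python3 - <<'E'
from h import *
for i in range(3):
    p=bot.grab_frame("wrist"); s=bot.observe();print(s["position"],s["force"],s["grip_width"])
cv2.imwrite("pics/w9.png",p["pixels"])
p=bot.grab_frame("scene");cv2.imwrite("pics/s9.png",cv2.resize(p["pixels"][120:300,200:440],None,fx=3.3,fy=3.3,interpolation=cv2.INTER_CUBIC))
E
```

```text
clock: 12.12
position: [0.5721, 0.0123, 0.0223]
tool_rot: [-3.142, 0.0, 2.807]
force: [1.5, -0.3, 1.4]
grip_width: 0.0408
clock: 12.5
position: [0.5721, 0.0123, 0.0223]
tool_rot: [3.142, 0.0, 2.807]
force: [1.8, -0.1, 2.2]
grip_width: 0.0387
[0.57209255 0.012275   0.02233035] [ 1.98695668 -1.22385534  1.05159717] 0.03826492107607081
[0.57206102 0.01226072 0.02232849] [ 2.62919389 -1.17488972  2.00633333] 0.03850511805237884
[0.57203229 0.01225965 0.02231288] [ 0.69001121 -0.35317469  0.8716881 ] 0.03867018059281493
```

View pics/w9.png

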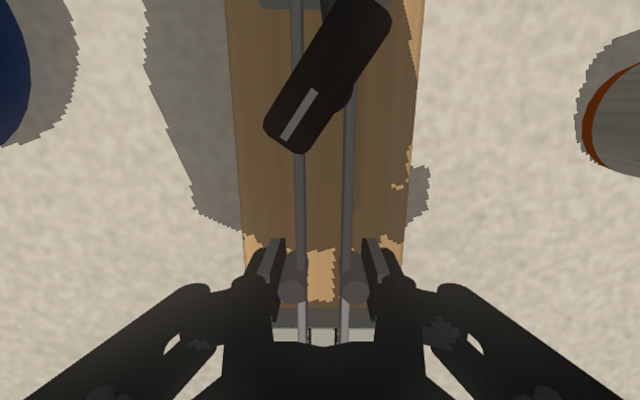

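View pics/s9.png

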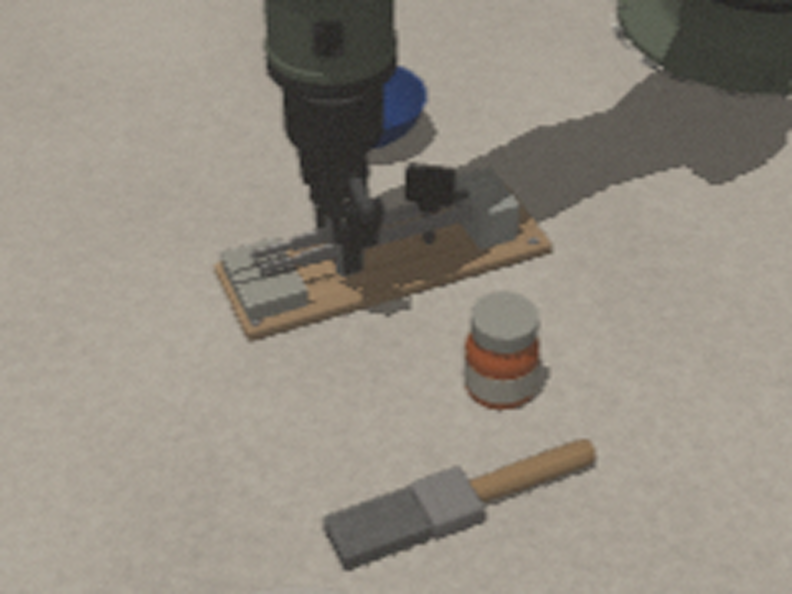

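```bash
python3 -m handwheel '[[0,0,0,0,0,0],[0,0,0,0,0,0],[0,0,0,0,0,0],[0,0,0,0,0,0]]' 0.12 20
python3 - <<'E'
from h import *
import pickle
g=[]
for i in range(10):
    p=bot.grab_frame("wrist"); g.append(bot.observe()["grip_width"])
print(np.mean(g),np.std(g)); s=bot.observe(); print(s["clock"],s["position"],s["force"])
cv2.imwrite("pics/w10.png",p["pixels"]); pickle.dump(p,open("w10.pkl","wb"))
for i,(n,r) in enumerate((("w8",(240,330,260,390)),("w10",(240,330,260,390)))):
    a=cv2.imread(f"pics/{n}.png")[240:350,250:400]; cv2.imwrite(f"pics/{n}z.png",cv2.resize(np.clip(a*2.,0,255).astype('uint8'),None,fx=5,fy=5,interpolation=cv2.INTER_CUBIC))
E
```

```text
clock: 13.2
position: [0.572, 0.0123, 0.0223]
tool_rot: [-3.142, -0.0, 2.807]
force: [1.6, -1.0, 1.3]
grip_width: 0.038
0.037507811251403025 0.00016748766386360785
13.7 [0.57195703 0.01229845 0.02230476] [ 1.75650262 -0.06942483  1.57075999]
```

View pics/w10z.png

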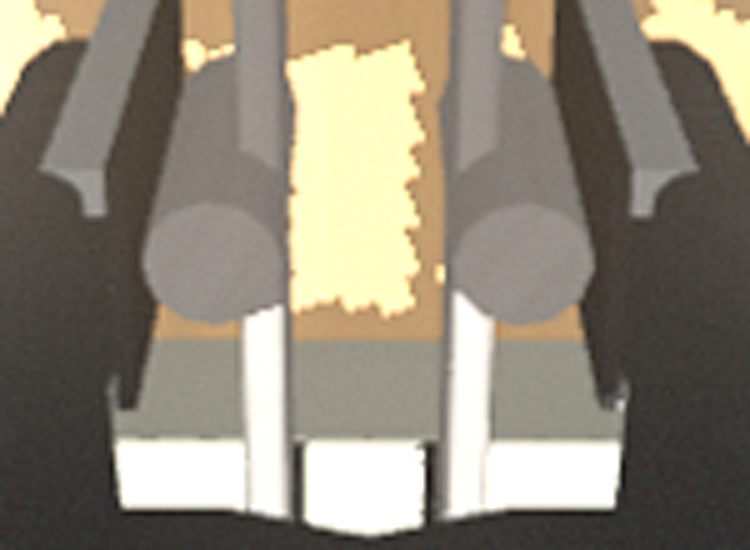

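View pics/w8z.png

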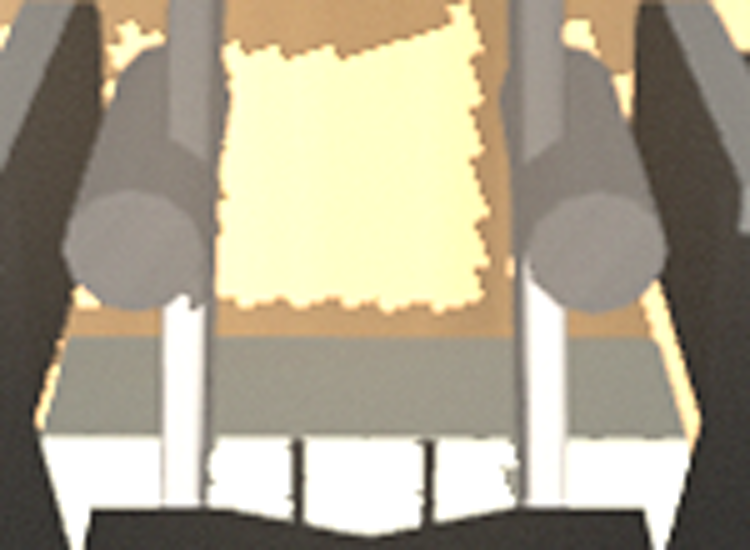

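```bash
for i in 1 2; do python3 -m handwheel '[[0,0,0,0,0,0],[0,0,0,0,0,0],[0,0,0,0,0,0],[0,0,0,0,0,0],[0,0,0,0,0,0],[0,0,0,0,0,0],[0,0,0,0,0,0],[0,0,0,0,0,0]]' 0.12 20; done
python3 - <<'E'
from h import *
p=bot.grab_frame("top")
for t in("paint_jar","bead_bowl","brush"): print(t,[(round(float(d["score"]),2),np.round(d["point"],1).tolist()) for d in bot.trace(p,t)[:1]])
p=bot.grab_frame("scene");cv2.imwrite("pics/s11.png",cv2.resize(p["pixels"][180:230,255:355],None,fx=8,fy=8,interpolation=cv2.INTER_CUBIC))
w=bot.grab_frame("wrist"); d=cv2.absdiff(w["pixels"],cv2.imread("pics/w10.png"))[240:350,250:400]; print("diff",d.mean())
E
```

```text
clock: 14.7
position: [0.572, 0.0123, 0.0223]
tool_rot: [-3.142, -0.0, 2.807]
force: [1.8, -0.2, 1.1]
grip_width: 0.0378
clock: 15.7
position: [0.572, 0.0123, 0.0223]
tool_rot: [-3.142, -0.0, 2.807]
force: [1.9, -0.6, 2.2]
grip_width: 0.0376
paint_jar [(0.71, [282.0, 211.8])]
bead_bowl []
brush [(0.89, [263.8, 174.1])]
diff 0.835939393939394
```

View pics/s11.png

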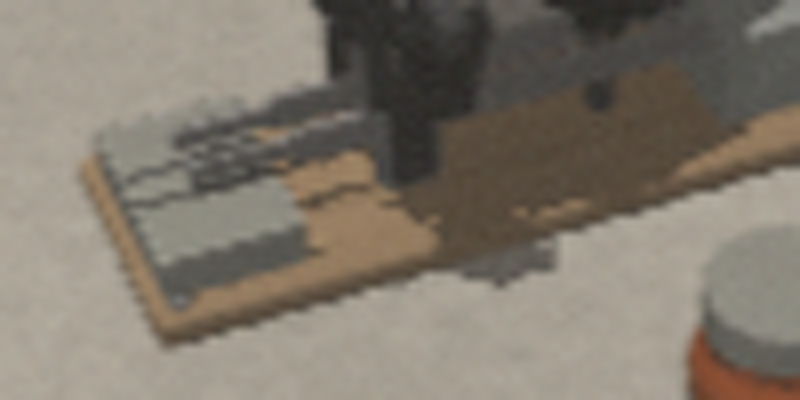

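The squeeze has held steady for more than two seconds, and in the scene view the tips lie over the lines at the expected gap. I'm handing it in.

```bash
python3 -c "
from workcell import bot
print(bot.job_done())"
```

```text
the job is handed in; nothing more can be done
None
```

The tweezers are unlocked and squeezed to about a 14 mm tip gap, and I handed the job in at about 16 s with the gripper still squeezing.

- **Lock knob:** I turned it about 1.19 rad clockwise. After I let go it stayed in the released position and the tweezers were open, with the pads measuring about 50 mm across in the picture.
- **Squeeze:** I closed on the thumb pads in steps to a commanded 37.4 mm. The finger reading averaged 37.5 mm and the wrist picture gave 37.5–37.6 mm, so the tip gap is about 14.2 mm.
- **Hold:** The gap stayed steady for more than 2 s before hand-in. Single width readings scattered between 37.5 and 38.0 mm, and the readings ran about 0.3 mm high with the gripper open. The tips were too coarse in the scene view to measure, so I worked out the gap from the pads.
- **Bystanders:** The jar's and brush's detected points in the top view were within 1–2.5 pixels of the start. The network did not find the bowl in the last top picture because the arm was over that side. In the other pictures it looked untouched, and I saw no contact with it.

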